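Check a reagent bottle in at the label camera

ROBOT

A 6-joint arm with a two-finger parallel gripper is mounted at the origin on the work surface. World frame = base frame: x ahead of the robot, y to its left, z up, the work surface at z = 0. Lengths are in mm, angles in rad, forces in N, time in s.
With the tool pointing down it reaches from about 350 to 975 mm from the base axis. Payload 7.1 kg.
Tool frame: the origin (TCP) lies at the very end of the fingers, on their centre line; the grasp point (between the pads) lies 19 mm behind it; z points along the fingers, y is the line along which they close (so a half turn about z gives the same grasp; the last joint's range is limited). The gripper opens to 88 mm and grips with 3 to 60 N. Pads are 20 mm wide; open, the fingers measure 115 mm over their backs; the gripper's body (75 mm by 178 mm) begins 61 mm behind the grasp point.
Start: joints at [-1.167, 0.423, 1.63, -0, 1.089, -0.019], TCP at [256.462, -569.94, 198.175] pointing down, gripper open.
Joint ranges: [-3, 3], [-0.9, 2.11], [0.09, 2.58], [-1.31, 4.45], [0.11, 2.69], [-2.54, 2.54]. Speed limits (rad/s): [2.39, 2.39, 3.01, 3.14, 3.14, 3.14].

INTERFACE

Orientations are given as a rotation vector (axis times angle).
In Python, from workcell import * gives the robot as it stands.
- The arm moves only by the tool step_arm, never from a script. Its argument "deltas" is a list of rows, each a list of 3 entries, a list of its own where there are three numbers: the shift along the tool's x, y, z in units of 300 mm (1.0 is 300 mm), then the turn, a rotation vector about the tool's x, y, z in units of 1.5 rad (1.0 is 1.5 rad), then the gripper command: -1 is shut, 1 is fully open, values between are in proportion. In form: [[[dx, dy, dz], [rx, ry, rz], gripper], ...]. A call has 1 to 20 rows; each row is the pose to reach, as a shift and turn from the pose commanded when the call began, along the tool's axes at that moment; what a row does not reach only later rows make up. A row lasts 1/12 s, in which the tool goes at most 41.7 mm and 7.16 degrees, less where a joint would pass 70% of its speed; a pose out of reach is approached as far as the arm can. A call with a number of a shift or a turn outside -1 to 1 is refused whole. A call with a gripper value outside its range is refused whole. The fingers move at their own pace and stop on an object; the grip force is fixed at half the most. Time passes only in rows, so rows that repeat a pose let the fingers close. It gives the time, the measured TCP pose, the force, the opening and the grip force at its end, in the units of the state.
- get_obs(): the state, without advancing time (a new reading comes with each control period).
- get_image(name): name is "scene" or "side" or "wrist"; returns a dict with "pixels" (384x512x3 uint8, red, green, blue), "fx", "fy", "cx", "cy" (pixels), "T" (4x4, takes a point from camera to world coordinates). Camera axes: x right, y down, z forward; pixel columns grow to the right and rows downward; lengths in mm; the calibration is good to about 2 mm. The wrist camera is an equidistant fisheye: a pixel r from the principal point sees the ray r / f radians off the axis. A picture is of the moment at which its call begins. There is no depth.
- close_job(): hands the job in; it is judged then, once.
The state is a dict: "t": time; "qpos": joint angles; "qvel": joint speeds; "joint_torque": joint torques, N m; "ee_pos": TCP position; "orientation": TCP orientation; "ft_force": force on the tool from outside, world axes, zero at the start; "moment": the same for the moment, N m; "width": finger opening in mm; "grasp_force": force on a finger pad.
Only numpy, scipy, OpenCV 4.12 (cv2) and the standard library are available. Lean on these libraries where they do the work, as an engineer would, in place of code of your own. Each camera call takes 0.05 s, during which the arm holds its last target. There are 200 camera calls.

TASK

Take the orange-capped bottle out of the crowded rack and check it in at the label camera: holding it upright, centred in front of the lens about 12 cm from lens to bottle axis, turn it so that first its yellow, then its white, then its blue label faces the lens squarely, keeping it still for about half a second on each. Then, still centred in front of the lens, tip its base about 40 degrees up towards the lens to show the underside, again still for half a second, and finally stand it upright in the grey tray beside the bottle already there, setting it down gently and letting go. Do not touch the camera, and leave every other bottle, the measuring cylinder and the beaker standing where they are.

Things in the scene. Friction and masses are not known exactly. Their poses are not given: they have to be found in the camera images.
- bottle: The bottle to check in, the one with the ORANGE cap: round wide-mouth amber bottle, 58 mm in diameter, 132 mm tall, 0.2 to 0.4 kg. Origin at the centre of its underside, z up the bottle. Labels round its wall: WHITE on the +x side, YELLOW on +y (seen from above a quarter turn anticlockwise from white), BLUE on -y (a quarter turn clockwise); the -x side is bare amber.
- bottle_mid (a point): Point on the orange-capped bottle's axis, 62 mm above its underside: the height of the middle of the three labels, which are 46 mm high. Axes as the bottle. At the start the white label looks away from the robot (+x), turned up to 90 degrees either way.
- cap_top (a point): Middle of the top of the orange cap, 132 mm above the underside; axes as the bottle. The cap is a cylinder 50 mm in diameter, 28 mm high (104 to 132 mm); below it the neck is 44 mm, widening from 100 mm height to 58 mm at 91 mm height. A white paper seal strip, 8 mm wide, runs from this point out over the cap's edge towards the white label.
- rack: White bottle rack, 135 x 201 x 55 mm tall, fixed: 2 x 3 square cells, 63 mm clear, 66 mm pitch (centres x = -33, +33; y = -66, 0, +66 mm), floor 3 mm. Origin at the centre of its underside. Each cell holds a bottle, turned any way; any may hold the orange cap. Caps side by side leave only 16 mm; along the lines at 45 degrees to the rack's x and y there is 43 mm free beside each cap.
- tray: Grey plastic tray for checked bottles, 190 (x) x 270 (y) mm, rim 18 mm high, 4 mm walls and floor, fixed. Origin at the centre of its underside; the floor's top is 4 mm above it. Rack and tray may stand on either side of the robot.
- checked: White-capped bottle already standing in the tray; same shape as the bottle to be checked (58 mm across, 132 mm tall, 50 mm cap); origin at the centre of its underside.
- camera: Label camera on a column stand, bolted down: grey foot 130 x 120 mm, column to 274 mm height, white camera body with a black lens barrel and a 68 mm ring light round it. Origin on the bench below the camera body, z up; the lens looks along the camera's -x axis, level, roughly towards the robot. The foot reaches 40 mm in front (-x) of the origin.
- lens (a point): Centre of the front glass of the camera's lens, 210 mm above the bench, 37 mm in front (-x) of the camera's origin; axes as the camera, so the lens looks level along -x. Labels are in focus with the bottle's axis about 120 mm in front of this point (label surface about 90 mm).
- cylinder: Tall clear plastic measuring cylinder, 48 mm in diameter and 298 mm tall on a blue 76 mm foot, light and easily knocked over. Origin at the centre of its underside.
- beaker: Glass beaker, 72 mm in diameter, 95 mm tall. Origin at the centre of its underside.
- jar_a: White-capped bottle in the rack, same shape as the bottle to be checked (58 mm across, 132 mm tall, 50 mm cap); origin at the centre of its underside.
- jar_b: Blue-capped bottle in the rack, same shape as the bottle to be checked (58 mm across, 132 mm tall, 50 mm cap); origin at the centre of its underside.
- jar_c: Black-capped bottle in the rack, same shape as the bottle to be checked (58 mm across, 132 mm tall, 50 mm cap); origin at the centre of its underside.
- jar_d: Green-capped bottle in the rack, same shape as the bottle to be checked (58 mm across, 132 mm tall, 50 mm cap); origin at the centre of its underside.
- jar_e: Blue-capped bottle in the rack, same shape as the bottle to be checked (58 mm across, 132 mm tall, 50 mm cap); origin at the centre of its underside.

How it is judged:
By the outcome, as a careful person would: the job done as asked, in the order asked, and still so for the second after the job is handed in, with the robot touching nothing.
It also fails if it takes over 61 s, if anything falls off the work surface, if the arm or the gripper's body presses on something with over 40 N, if the wrist force passes 120 N, or if a joint passes its speed limit or range.

## Working session

There is one attempt and no reset: what is moved stays moved. The work goes in short steps, Python scripts to look and compute and a tool call to move; the robot and the scene stay as the last step left them, time stands still between calls to the robot, and variables do not carry over. Pictures are saved under pics/ and viewed, at most 10 in all, crops included, and the job is handed in when it is done.

Besides the shell and the picture viewer there is one more tool, called after ">>>" as name([rows], argument=value, ...), one row to a line, values as JSON. step_arm: Moves the arm, as the interface text tells. Its arguments: {"type":"object","properties":{"deltas":{"type":"array","items":{"type":"array"}}},"required":["deltas"]}

```bash
mkdir -p pics; ls; cat > h.py <<'E'
from workcell import *
import numpy as np, cv2
from scipy.spatial.transform import Rotation as R
def snap(n,f):
    im=get_image(n); np.savez(f'pics/{f}.npz',**im); cv2.imwrite(f'pics/{f}.png',im['pixels'][:,:,::-1]); return im
def load(f): return dict(np.load(f'pics/{f}.npz'))
def ray(im,u,v,fish=False):
    a=np.array([(u-im['cx'])/im['fx'],(v-im['cy'])/im['fy']])
    if fish:
        r=np.hypot(*a); d=np.array([*(a/max(r,1e-9)*np.sin(r)),np.cos(r)])
    else: d=np.array([*a,1.])
    T=im['T']; return T[:3,3],T[:3,:3]@d
def onz(im,u,v,z,fish=False):
    o,d=ray(im,u,v,fish); return o+d*(z-o[2])/d[2]
E
python3 - <<'E'
from h import *
a=[snap(n,n+'0') for n in('scene','side','wrist')]
for i in a: print(i['fx'],i['cx'],i['cy'],i['T'].round(2).tolist())
cv2.imwrite('pics/both.png',np.vstack([np.hstack([a[0]['pixels'],a[1]['pixels']])])[:,:,::-1])
o=get_obs();print(o)
E
```

```text
pics
448.8155287576753 254.88262456339444 188.52013095207096 [[-0.81, 0.49, -0.32, 1018.68], [0.59, 0.68, -0.44, 569.51], [0.0, -0.55, -0.84, 1223.19], [0.0, 0.0, 0.0, 1.0]]
347.03647916077205 258.16854663179055 195.3038851985947 [[-0.99, -0.09, 0.1, 537.18], [-0.13, 0.76, -0.64, 567.86], [-0.02, -0.64, -0.76, 808.04], [0.0, 0.0, 0.0, 1.0]]
297.3186396354542 255.71109826088963 187.19427743429353 [[0.41, -0.87, -0.26, 328.55], [-0.91, -0.39, -0.12, -538.55], [-0.0, 0.29, -0.96, 382.94], [0.0, 0.0, 0.0, 1.0]]
{'t': 0.15, 'qpos': array([-1.16700171e+00,  4.23689424e-01,  1.63049972e+00,  9.18208683e-06,
        1.08860692e+00, -1.89820957e-02]), 'qvel': array([ 1.68362317e-03, -6.40776819e-04, -1.87137691e-03, -5.55514000e-04,
        2.65628331e-03, -2.02290713e-05]), 'joint_torque': array([ 1.43117859e-04, -5.44983566e+01, -2.73917019e+01,  6.44182297e-02,
        2.03574426e-02, -1.01057751e-04]), 'ee_pos': array([ 256.28824851, -569.52898053,  197.57101611]), 'orientation': array([-3.07050750e+00, -6.58906576e-01,  3.48797429e-04]), 'ft_force': array([ 0.27925363, -0.88336359, -0.64208394]), 'moment': array([ 0.04495652, -0.0198337 , -0.02159303]), 'grasp_force': 0.0, 'width': 87.76046680229337}
```

View pics/scene0.png

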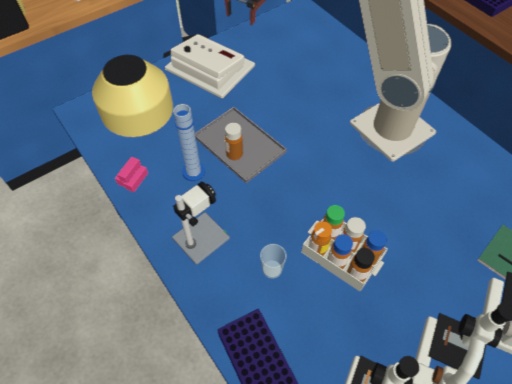

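View pics/side0.png

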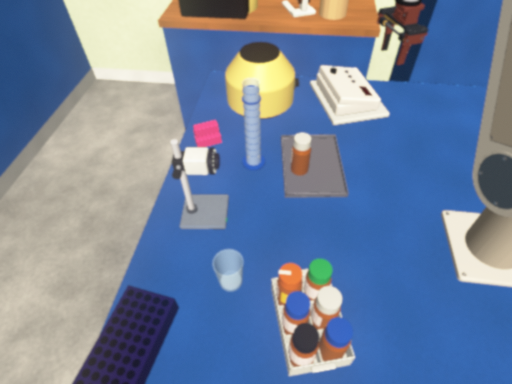

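The scene view shows the orange cap at about (322,232), in a corner cell of the rack. The tray with the white cap is at (233,130), the camera at (195,200), the cylinder at (187,150) and the beaker at (273,260). In the side view, orange is at (290,270), the tray bottle at (302,142), the lens at (215,160) and the cylinder at (252,120).

```bash
python3 - <<'E'
from h import *
s=load('scene0');d=load('side0')
def cr(i,u,v,w,h): return cv2.resize(i['pixels'][v:v+h,u:u+w],(400,300),interpolation=cv2.INTER_CUBIC)
m=np.vstack([np.hstack([cr(s,295,200,100,75),cr(d,265,250,100,75)]),np.hstack([cr(s,150,165,100,75),cr(d,165,130,100,75)])])
cv2.imwrite('pics/m1.png',m[:,:,::-1])
for nm,i in(('scene',s),('side',d)):
    hsv=cv2.cvtColor(i['pixels'],cv2.COLOR_RGB2HSV)
    for c,(lo,hi) in dict(orange=((5,180,190),(17,255,255)),green=((55,120,60),(80,255,255))).items():
        k=cv2.inRange(hsv,lo,hi);n,l,st,ce=cv2.connectedComponentsWithStats(k)
        for j in range(1,n):
            if st[j,4]>60: print(nm,c,st[j],ce[j].round(1),onz(i,*ce[j],128).round(1))
E
```

```text
scene orange [315 222  17  15 159] [323.8 228.7] [521.9 209.7 128. ]
scene green [326 205  18  20 278] [334.8 214.3] [466.9 193.  128. ]
side orange [281 265  19  25 290] [291.4 277.7] [523.3 220.2 128. ]
side green [309 259  23  25 450] [320.  270.8] [463.2 196.2 128. ]
```

View pics/m1.png

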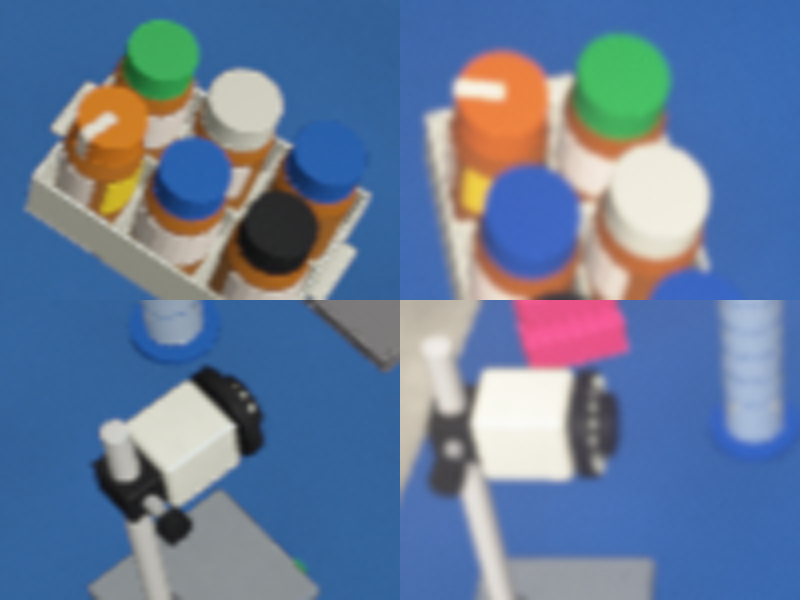

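The crop shows the orange cap's top centred at scene (323.3,229) and side (290.5,273.3). Its seal strip points to about side (278.8,272), roughly +x. The lens front is at about side (218,161) and scene (214,194), and the camera foot is clear in both views.

```bash
cat >> h.py <<'E'
def tri(a,b):
    A=np.zeros((3,3));y=np.zeros(3)
    L=[]
    for im,u,v,*f in(a,b):
        o,d=ray(im,u,v,*f);d=d/np.linalg.norm(d);P=np.eye(3)-np.outer(d,d);A+=P;y+=P@o;L.append((o,P))
    p=np.linalg.solve(A,y);return p.round(1),[round(np.linalg.norm(P@(p-o)),1) for o,P in L]
E
python3 - <<'E'
from h import *
s=load('scene0');d=load('side0')
print('orange',tri((s,323.3,229),(d,290.5,273.3)),onz(s,323.3,229,135),onz(d,290.5,273.3,135))
print('green',onz(s,335.8,213,135),onz(d,320,268.75,135))
print('white',onz(s,356.3,224,135),onz(d,330,297.5,135),'blue',onz(s,344,242.8,135),onz(d,298.3,303.8,135))
p=onz(d,278.75,272,135);q=onz(d,291.2,273.2,135);print('strip',p-q, np.degrees(np.arctan2(*(p-q)[1::-1])))
p=onz(s,316,234.5,135);q=onz(s,323.3,229,135);print('strip s',p-q, np.degrees(np.arctan2(*(p-q)[1::-1])))
print('lens',tri((s,213.7,193.7),(d,218,161.3)))
# gray masks: foot and tray contours
for n,i in(('scene',s),('side',d)):
    h=cv2.cvtColor(i['pixels'],cv2.COLOR_RGB2HSV)
    k=cv2.inRange(h,(0,0,70),(179,70,190));k=cv2.morphologyEx(k,cv2.MORPH_OPEN,np.ones((3,3)))
    for c in cv2.findContours(k,0,2)[0]:
        if 600<cv2.contourArea(c)<9000:
            (x,y),_,_=cv2.minAreaRect(c)
            if 140<x<360 and y>90:
                a=cv2.approxPolyDP(cv2.convexHull(c),3,True)[:,0]
                for z in(0,12): print(n,z,cv2.contourArea(c),[(tuple(map(int,p)),onz(i,*p,z)[:2].round().tolist()) for p in a])
E
```

```text
orange (array([525.8, 211.6, 132.1]), [np.float64(0.6), np.float64(0.6)]) [526.73917003 211.97290242 135.        ] [526.03058087 213.75227843 135.        ]
green [465.41843929 193.95078209 135.        ] [464.07571006 195.22326989 135.        ]
white [442.8035717  253.26412792 135.        ] [442.8550458  257.72261781 135.        ] blue [508.89424022 276.28770779 135.        ] [505.6732225 278.9565318 135.       ]
strip [26.55601348  0.46172668  0.        ] 0.9960954764440895
strip s [27.07724823  1.2484575   0.        ] 2.6398812974021273
lens (array([726.9, -19. , 213. ]), [np.float64(4.9), np.float64(4.9)])
scene 0 845.5 [((306, 239), [531.0, 163.0]), ((310, 237), [516.0, 165.0]), ((359, 272), [473.0, 335.0]), ((364, 283), [485.0, 369.0]), ((361, 289), [504.0, 377.0]), ((304, 254), [567.0, 198.0])]
scene 12 845.5 [((306, 239), [535.0, 167.0]), ((310, 237), [521.0, 169.0]), ((359, 272), [479.0, 338.0]), ((364, 283), [490.0, 371.0]), ((361, 289), [509.0, 379.0]), ((304, 254), [571.0, 202.0])]
scene 0 1532.5 [((206, 213), [728.0, -91.0]), ((228, 239), [723.0, 25.0]), ((195, 263), [845.
[... 486 characters left out ...]
, ((191, 175), [693.0, -235.0]), ((181, 134), [631.0, -405.0]), ((235, 108), [408.0, -396.0])]
side 0 1349.0 [((190, 194), [849.0, -87.0]), ((227, 195), [735.0, -96.0]), ((224, 227), [721.0, 22.0]), ((182, 228), [839.0, 40.0]), ((184, 203), [858.0, -50.0])]
side 12 1349.0 [((190, 194), [844.0, -77.0]), ((227, 195), [732.0, -86.0]), ((224, 227), [718.0, 30.0]), ((182, 228), [834.0, 47.0]), ((184, 203), [853.0, -41.0])]
side 0 2835.0 [((334, 135), [410.0, -416.0]), ((347, 194), [373.0, -143.0]), ((285, 196), [559.0, -113.0]), ((281, 137), [596.0, -384.0])]
side 12 2835.0 [((334, 135), [412.0, -401.0]), ((347, 194), [375.0, -133.0]), ((285, 196), [559.0, -103.0]), ((281, 137), [595.0, -369.0])]
```

```bash
python3 - <<'E'
from h import *
s=load('scene0');d=load('side0')
for p in((334,135),(347,194),(285,196),(281,137)): print('tray side',p,onz(d,*p,18)[:2].round())
for p in((285,148),(247,181),(235,108)): print('tray scene',p,onz(s,*p,18)[:2].round())
print('checked',onz(s,233,128.5,136).round(),onz(d,302.5,138.5,136).round())
print('cyl foot',onz(s,192,172,5).round(),onz(d,253,162,5).round(),'top',tri((s,183,111),(d,251,86)))
print('beaker',onz(s,273,252,95).round(),onz(d,228,258,95).round())
def cr(i,u,v,w,h): return cv2.resize(i['pixels'][v:v+h,u:u+w],(400,300),interpolation=cv2.INTER_CUBIC)
m=np.vstack([np.hstack([cr(s,190,100,100,75),cr(d,275,125,100,75)]),np.hstack([cr(s,170,180,60,45),cr(d,165,140,60,45)])])
cv2.imwrite('pics/m2.png',m[:,:,::-1])
E
```

```text
tray side (334, 135) [ 413. -394.]
tray side (347, 194) [ 376. -127.]
tray side (285, 196) [559. -98.]
tray side (281, 137) [ 594. -362.]
tray scene (285, 148) [ 377. -140.]
tray scene (247, 181) [ 560. -105.]
tray scene (235, 108) [ 411. -391.]
checked [ 525. -229.  136.] [ 523. -224.  136.]
cyl foot [ 683. -248.    5.] [ 676. -242.    5.] top (array([ 672.7, -251.4,  284.9]), [np.float64(2.8), np.float64(2.8)])
beaker [667. 172.  95.] [673. 171.  95.]
```

View pics/m2.png

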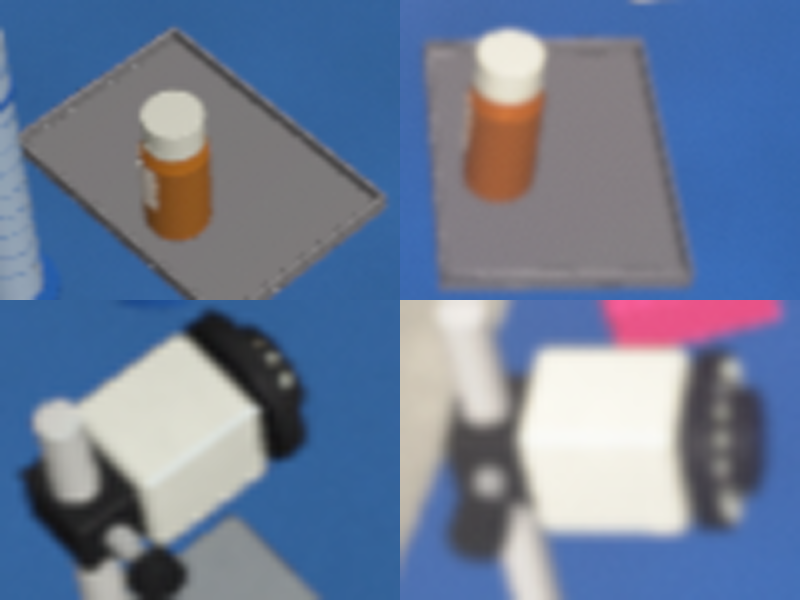

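The crop shows the tray empty on its near side, with the checked bottle standing at about (524,-227), so I'll place at about (441,-260). The camera body's top-face corners are visible in both views, so I'll triangulate the heading from them.

```bash
python3 - <<'E'
from h import *
s=load('scene0');d=load('side0');k=60/400
S=lambda u,v:(s,170+u*k,180+(v-300)*k); D=lambda u,v:(d,165+(u-400)*k,140+(v-300)*k)
P={}
for n,a,b in(('ff',(182,335),(688,348)),('fn',(262,410),(680,435)),('bn',(150,488),(527,435)),('bf',(85,408),(540,348))):
    P[n],e=tri(S(*a),D(*b));print(n,P[n],e)
ang=lambda v:np.degrees(np.arctan2(v[1],v[0]))
print('psi',ang(P['fn']-P['ff'])-90,ang(P['bn']-P['bf'])-90,ang(P['bn']-P['fn']),ang(P['bf']-P['ff']))
print('front mid',(P['fn']+P['ff'])/2,'back mid',(P['bn']+P['bf'])/2)
im,u,v=D(762,440);o,dd=ray(im,u,v);print('side lens at z210',onz(im,u,v,210))
for c in('scene','side'):
  i=s if c=='scene' else d
  # foot corners at z 8
  for p in(((206,213),(228,239),(195,263)) if c=='scene' else ((190,194),(227,195),(224,227),(182,228))): print(c,p,onz(i,*p,8)[:2].round())
E
```

```text
ff [754.9 -53.4 229.5] [np.float64(1.0), np.float64(1.0)]
fn [747.5  -5.9 229.9] [np.float64(2.1), np.float64(2.1)]
bn [ 8.022e+02 -7.000e-01  2.297e+02] [np.float64(1.4), np.float64(1.4)]
bf [806.2 -40.7 236.8] [np.float64(0.1), np.float64(0.1)]
psi 8.854899970714854 5.710593137499643 5.430445778060205 13.904771051788284
front mid [751.2  -29.65 229.7 ] back mid [804.2  -20.7  233.25]
side lens at z210 [723.33323131 -29.33625538 210.        ]
scene (206, 213) [730. -87.]
scene (228, 239) [724.  28.]
scene (195, 263) [846.  37.]
side (190, 194) [846. -80.]
side (227, 195) [733. -89.]
side (224, 227) [719.  27.]
side (182, 228) [836.  45.]
```

>>> step_arm([
  [[0,0,-0.3],[0,0,0],1],
  [[0,0,-0.3],[0,0,0],1],
  [[0,0,-0.3],[0,0,0],1],
  [[0,0,-0.3],[0,0,0],1],
])

```text
t: 0.48
ee_pos: [257.2, -571.8, 291.8]
orientation: [3.065, 0.658, 0.002]
ft_force: [0.3, 0.1, -0.9]
width: 88.1
grasp_force: 0.0
```

```bash
cat >> h.py <<'E'
def Rt(yaw,tilt=0,az=0):
    "tool down, y axis at yaw deg; tilted by tilt deg so the tool's z leans towards azimuth az"
    y=np.radians(yaw);Y=np.array([np.cos(y),np.sin(y),0]);Z=np.array([0,0,-1.]);M=np.c_[np.cross(Y,Z),Y,Z]
    a=np.radians(az);ax=np.array([np.sin(a),-np.cos(a),0])  # leans -z to az
    return R.from_rotvec(ax*np.radians(tilt))*R.from_matrix(M)
def plan(pos,rot,o=None):
    o=o or get_obs();R0=R.from_rotvec(o['orientation'])
    d=R0.inv().apply(np.array(pos)-o['ee_pos'])/300;r=(R0.inv()*rot).as_rotvec()/1.5
    print('shift',d.round(3),'turn',r.round(3),'q',np.degrees(o['qpos']).round(1))
E
python3 - <<'E'
from h import *
plan((380,-180,300),Rt(-47)); plan((526,212.5,270),Rt(-28.5)); print(Rt(0,40,0).as_matrix().round(2))
E
```

```text
shift [ 0.909 -1.023 -0.034] turn [ 0.004  0.001 -0.218] q [-66.9  19.2  88.2  -0.   72.3  -1.1]
shift [ 1.89  -2.017  0.059] turn [ 0.004  0.002 -0.434] q [-66.9  19.2  88.2  -0.   72.3  -1.1]
[[ 0.    0.77  0.64]
 [ 1.    0.    0.  ]
 [ 0.    0.64 -0.77]]
```

>>> step_arm([
  [[0.91,-1.0,-0.03],[0,0,-0.218],1],
  [[0.91,-1.0,-0.03],[0,0,-0.218],1],
  [[0.91,-1.0,-0.03],[0,0,-0.218],1],
  [[0.91,-1.0,-0.03],[0,0,-0.218],1],
  [[0.91,-1.0,-0.03],[0,0,-0.218],1],
  [[0.91,-1.0,-0.03],[0,0,-0.218],1],
  [[0.91,-1.0,-0.03],[0,0,-0.218],1],
  [[0.91,-1.0,-0.03],[0,0,-0.218],1],
  [[0.91,-1.0,-0.03],[0,0,-0.218],1],
  [[0.91,-1.0,-0.03],[0,0,-0.218],1],
  [[0.91,-1.0,-0.03],[0,0,-0.218],1],
])

```text
t: 1.4
ee_pos: [382.3, -179.7, 295.7]
orientation: [-2.918, -1.156, 0.001]
ft_force: [0.3, -0.7, -0.0]
width: 87.6
grasp_force: 0.0
```

```bash
python3 - <<'E'
from h import *
plan((526,212.5,270),Rt(-28.5)); plan((470,100,285),Rt(-32))
E
```

```text
shift [ 1.244 -0.624  0.088] turn [-0.002 -0.001 -0.213] q [-2.690e+01 -2.000e-01  1.111e+02  1.000e-01  6.920e+01  1.990e+01]
shift [ 0.852 -0.479  0.038] turn [-0.002 -0.001 -0.172] q [-2.690e+01 -2.000e-01  1.111e+02  1.000e-01  6.920e+01  1.990e+01]
```

>>> step_arm([
  [[0.9,-0.48,0.05],[0,0,-0.18],1],
  [[0.9,-0.48,0.05],[0,0,-0.18],1],
  [[0.9,-0.48,0.05],[0,0,-0.18],1],
  [[0.9,-0.48,0.05],[0,0,-0.18],1],
  [[0.9,-0.48,0.05],[0,0,-0.18],1],
  [[0.9,-0.48,0.05],[0,0,-0.18],1],
  [[0.9,-0.48,0.05],[0,0,-0.18],1],
  [[0.9,-0.48,0.05],[0,0,-0.18],1],
])

```text
t: 2.07
ee_pos: [482.2, 108.5, 280.3]
orientation: [-2.739, -1.536, 0.002]
ft_force: [-0.3, 0.1, -0.6]
width: 87.9
grasp_force: 0.0
```

```bash
python3 - <<'E'
from h import *
plan((526,212.5,270),Rt(-28.5))
E
```

```text
shift [ 0.372 -0.056  0.034] turn [-0.001  0.    -0.034] q [1.130e+01 7.700e+00 1.046e+02 1.000e-01 6.780e+01 4.270e+01]
```

>>> step_arm([
  [[0.37,-0.056,0.03],[0,0,-0.034],1],
  [[0.37,-0.056,0.03],[0,0,-0.034],1],
  [[0.37,-0.056,0.03],[0,0,-0.034],1],
  [[0.37,-0.056,0.03],[0,0,-0.034],1],
  [[0.37,-0.056,0.03],[0,0,-0.034],1],
])

```text
t: 2.48
ee_pos: [525.0, 208.7, 270.9]
orientation: [-2.7, -1.605, 0.006]
ft_force: [-0.5, 0.2, 0.4]
width: 87.8
grasp_force: 0.0
```

```bash
python3 - <<'E'
from h import *
w=snap('wrist','w1');o=get_obs();print(o['ee_pos'],w['T'].round(3).tolist())
h=cv2.cvtColor(w['pixels'],cv2.COLOR_RGB2HSV)
for c,(lo,hi) in dict(orange=((5,180,190),(17,255,255)),green=((55,120,60),(80,255,255)),blue=((105,150,100),(120,255,255)),yellow=((20,150,150),(32,255,255))).items():
    n,l,st,ce=cv2.connectedComponentsWithStats(cv2.inRange(h,lo,hi))
    for j in range(1,n):
        if st[j,4]>200: print(c,st[j],ce[j].round(1),onz(w,*ce[j],135,True).round(1))
E
```

```text
[524.75476622 207.74664048 271.35466686] [[0.878, -0.457, -0.141, 563.631], [-0.478, -0.841, -0.253, 277.014], [-0.003, 0.289, -0.957, 456.119], [0.0, 0.0, 0.0, 1.0]]
orange [234 134  41  30 310] [255.8 145.8] [539.  233.6 135. ]
orange [342 325  23  15 208] [352.6 332.4] [535.8 -82.9 135. ]
green [  0  94  13  41 268] [  3.7 113.3] [255.5 458.2 135. ]
green [ 196  183   43   45 1485] [217.6 205.1] [467.3 194.3 135. ]
blue [    0     0   504   288 97381] [235.2 135.8] [524.6 254.  135. ]
blue [  0   8  21  55 388] [ 8.4 30.8] [322.5 556.4 135. ]
blue [ 192  106   45   45 1512] [214.3 127.6] [509.2 273.  135. ]
blue [ 148  311  156   43 4508] [212.5 330.5] [355.5  29.4 135. ]
yellow [ 236  148   41   42 1141] [254. 169.] [524.8 211.7 135. ]
yellow [392 269  22  47 447] [404.5 291.3] [632.1 -52.4 135. ]
yellow [ 236  313  237   41 2247] [362.6 338.3] [ 545.6 -107.2  135. ]
```

View pics/w1.png

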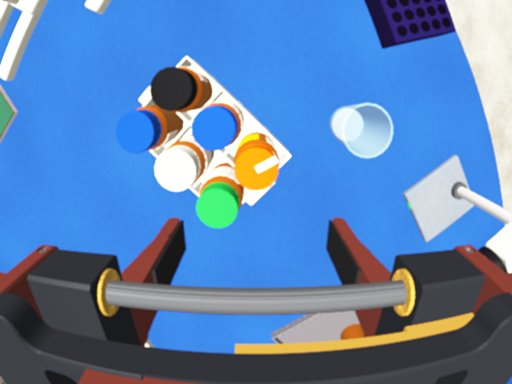

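The wrist view shows the orange cap at about (256,169), with the strip running to (279,160). The neighbours are green (218,205), blue (215,128) and white (179,167). I'll measure the strip and cap more precisely.

```bash
python3 - <<'E'
from h import *
w=load('w1');p=w['pixels'];h=cv2.cvtColor(p,cv2.COLOR_RGB2HSV)
reg=np.zeros(h.shape[:2],np.uint8);cv2.circle(reg,(257,169),26,255,-1)
cap=cv2.bitwise_and(cv2.inRange(h,(5,180,225),(25,255,255)),reg)
n,l,st,ce=cv2.connectedComponentsWithStats(cap);j=1+st[1:,4].argmax();hull=cv2.convexHull(np.argwhere(l==j)[:,::-1].astype(np.int32))
e=cv2.fitEllipse(hull);print('cap',e,onz(w,*e[0],135,True))
reg2=np.zeros_like(reg);cv2.circle(reg2,(int(e[0][0]),int(e[0][1])),22,255,-1)
wh=cv2.bitwise_and(cv2.inRange(h,(0,0,170),(179,110,255)),reg2)
q=np.argwhere(wh)[:,::-1];q=q[(q[:,0]>250)&(q[:,1]<176)&(q[:,1]>152)]
P=np.array([onz(w,*x,135,True)[:2] for x in q]);u,s,v=np.linalg.svd(P-P.mean(0));print(len(q),q.min(0),q.max(0),P.mean(0),s,np.degrees(np.arctan2(v[0,1],v[0,0])))
c=onz(w,*e[0],135,True)[:2];dv=P.mean(0)-c;print('dir',np.degrees(np.arctan2(dv[1],dv[0])))
plan((526.3,212),None or Rt(-28.5)) if 0 else plan((526.3,212,102),Rt(-28.5))
s=load('scene0')
E
```

```text
cap ((255.55377197265625, 165.95343017578125), (43.79460144042969, 46.79067611694336), 10.850174903869629) [527.98863278 213.89378408 135.        ]
213 [254 154] [276 173] [538.6739145  210.39127259] [110.41558234  42.76099589] -178.14325377216642
dir -18.148544093544
shift [ 0.017 -0.001  0.564] turn [-0.001  0.002 -0.001] q [20.4 14.8 96.9 -0.  68.5 49. ]
```

>>> step_arm([
  [[0.017,0,0],[0,0,0],1],
  [[0.017,0,0.1],[0,0,0],1],
  [[0.017,0,0.2],[0,0,0],1],
  [[0.017,0,0.3],[0,0,0],1],
  [[0.017,0,0.36],[0,0,0],1],
  [[0.017,0,0.42],[0,0,0],1],
  [[0.017,0,0.42],[0,0,0],1],
  [[0.017,0,0.42],[0,0,0],1],
])

```text
t: 3.2
ee_pos: [527.5, 211.7, 146.8]
orientation: [-2.703, -1.601, 0.003]
ft_force: [0.3, 0.2, 0.1]
width: 87.8
grasp_force: 0.0
```

```bash
python3 - <<'E'
from h import *
plan((526.5,212.5,102),Rt(-28.5)); o=get_obs(); print(o['ee_pos'],o['ft_force'])
w=snap('wrist','w2')
E
```

```text
shift [ 0.001 -0.004  0.149] turn [-0.001  0.001 -0.003] q [ 20.7  23.3 102.8  -0.   54.   49.4]
[527.50179864 211.69486277 146.84347582] [0.27321151 0.16478298 0.14028789]
```

View pics/w2.png

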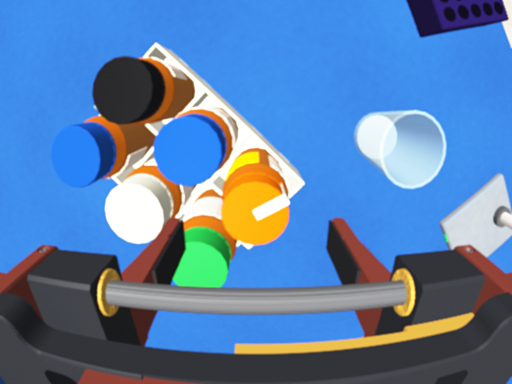

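The cap (256,210) sits between the finger tips (180,222) and (337,222) across the closing line. I'll project the TCP to check its position along the other axis.

```bash
cat >> h.py <<'E'
def projw(w,p):
    q=np.linalg.inv(w['T'])@np.array([*p,1]);q=q[:3];t=np.arctan2(np.hypot(*q[:2]),q[2]);a=q[:2]/np.hypot(*q[:2])*t
    return (a*[w['fx'],w['fy']]+[w['cx'],w['cy']]).round(1)
E
python3 - <<'E'
from h import *
w=load('w2');p=w['pixels'];o=get_obs();M=R.from_rotvec(o['orientation']).as_matrix();c=o['ee_pos']
for x in(-10,0,10):
  for y in(-44,44): print(x,y,projw(w,c+M@[x,y,0]))
print('tcp',projw(w,c),'cap top pred',projw(w,(526.5,212.5,135)))
h=cv2.cvtColor(p,cv2.COLOR_RGB2HSV);reg=np.zeros(h.shape[:2],np.uint8);cv2.circle(reg,(256,210),38,255,-1)
k=cv2.bitwise_and(cv2.inRange(h,(5,180,225),(25,255,255)),reg)
n,l,st,ce=cv2.connectedComponentsWithStats(k);j=1+st[1:,4].argmax();print(st[j]);
x,y,ww,hh=st[j,:4]
for u,v in((256,211),(256.5,210)): print(onz(w,u,v,135,True))
E
```

```text
-10 -44 [192.1 231.2]
-10 44 [318.9 231.3]
0 -44 [190.9 218. ]
0 44 [320. 218.]
10 -44 [189.8 204.2]
10 44 [321.1 204.2]
tcp [255.4 218.5] cap top pred [253.  212.4]
[ 221  172   67   72 3308]
[528.88379729 212.37624687 135.        ]
[529.56208381 212.87484719 135.        ]
```

```bash
python3 - <<'E'
from h import *
d=snap('side','d2');s=snap('scene','s2');w=load('w2')
cr=lambda i,u,v,w,h: cv2.resize(i['pixels'][v:v+h,u:u+w],(400,300),interpolation=cv2.INTER_CUBIC)
cv2.imwrite('pics/m3.png',np.vstack([np.hstack([cr(d,245,230,120,90),cr(s,285,180,120,90)]),np.hstack([cr(w,120,180,120,90),cr(w,290,180,120,90)])])[:,:,::-1])
E
```

```text
(no output)
```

View pics/m3.png

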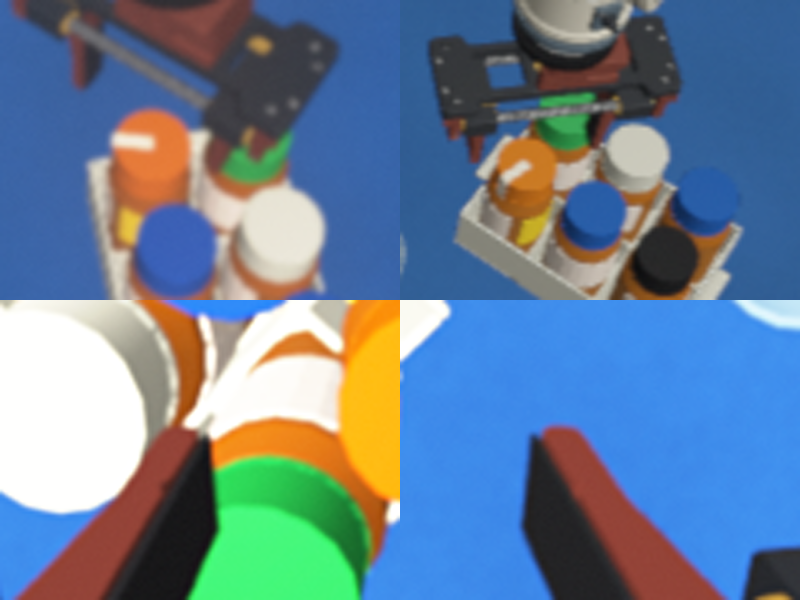

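The crops show the pads' tip corners in the wrist image at (181.5,220.5) and (331.4,220.5). That suggests they sit about 20 mm behind the stated TCP. I'll triangulate the outer finger tip from scene (306.6,227.4) and side (269,255.5).

```bash
python3 - <<'E'
from h import *
s=load('s2');d=load('d2');w=load('w2')
print(tri((s,306.6,227.4),(d,269,255.5)))
o=get_obs();M=R.from_rotvec(o['orientation']).as_matrix();c=o['ee_pos']
print('expected',c+M@[0,50,0])
for z in(-10,-15,-20,-25): print(z,[projw(w,c+M@[x,44,z]) for x in(10,-10)])
E
```

```text
(array([574.2, 193.3, 165.9]), [np.float64(0.9), np.float64(0.9)])
expected [572.89991639 188.81893903 148.85190295]
-10 [array([325.1, 208.9]), array([322.6, 237.1])]
-15 [array([326.8, 211.8]), array([324.1, 240.6])]
-20 [array([328.6, 214.8]), array([325.7, 244.1])]
-25 [array([330.5, 218. ]), array([327.4, 247.9])]
```

>>> step_arm([
  [[0.003,0,0.05],[0,0,0],1],
  [[0.003,0,0.1],[0,0,0],1],
  [[0.003,0,0.14],[0,0,0],1],
  [[0.003,0,0.17],[0,0,0],1],
  [[0.003,0,0.19],[0,0,0],1],
  [[0.003,0,0.19],[0,0,0],1],
])

```text
t: 3.85
ee_pos: [527.9, 213.4, 89.3]
orientation: [-2.702, -1.603, 0.002]
ft_force: [-0.5, -0.9, -0.2]
width: 87.8
grasp_force: 0.0
```

>>> step_arm([
  [[0,0,0],[0,0,0],0.4],
  [[0,0,0],[0,0,0],0.2],
  [[0,0,0],[0,0,0],0.1],
  [[0,0,0],[0,0,0],0],
  [[0,0,0],[0,0,0],-1],
  [[0,0,0],[0,0,0],-1],
  [[0,0,0],[0,0,0],-1],
  [[0,0,0],[0,0,0],-1],
  [[0,0,0],[0,0,0],-1],
  [[0,0,0],[0,0,0],-1],
])

```text
t: 4.68
ee_pos: [528.5, 213.8, 90.4]
orientation: [-2.702, -1.603, -0.0]
ft_force: [-1.7, 0.7, 2.8]
width: 49.1
grasp_force: 30.0
```

>>> step_arm([
  [[0,0,-0.02],[0,0,0],-1],
  [[0,0,-0.06],[0,0,0],-1],
  [[0,0,-0.12],[0,0,0],-1],
  [[0,0,-0.19],[0,0,0],-1],
  [[0,0,-0.27],[0,0,0],-1],
  [[0,0,-0.35],[0,0,0],-1],
  [[0,0,-0.43],[0,0,0],-1],
  [[0,0,-0.5],[0,0,0],-1],
  [[0,0,-0.55],[0,0,0],-1],
  [[0,0,-0.55],[0,0,0],-1],
  [[0,0,-0.55],[0,0,0],-1],
])

```text
t: 5.6
ee_pos: [528.6, 213.7, 256.0]
orientation: [2.702, 1.603, 0.003]
ft_force: [-0.9, 0.3, -3.7]
width: 49.3
grasp_force: 30.0
```

```bash
python3 - <<'E'
from h import *
o=get_obs();print(o['ee_pos'],o['width'],o['grasp_force'])
print('at lens, yellow'); plan((604,-44,255),Rt(-28.5-2+6-90))
plan((545,70,255),Rt(-75))
E
```

```text
[528.62502582 213.68268352 256.02702592] 49.268349396161206 29.991246163845062
at lens, yellow
shift [-0.633  0.632  0.003] turn [-0.    -0.001  0.999] q [20.8 16.  97.4 -0.  66.5 49.5]
shift [-0.394  0.278  0.003] turn [ 0.    -0.001  0.539] q [20.8 16.  97.4 -0.  66.5 49.5]
```

```bash
python3 - <<'E'
from h import *
plan((535,-50,255),Rt(55))
E
```

```text
shift [-0.761  0.44   0.003] turn [ 0.001 -0.    -0.973] q [20.8 16.  97.4 -0.  66.5 49.5]
```

>>> step_arm([
  [[-0.02,0.01,0],[0,0,-0.03],-1],
  [[-0.06,0.03,0],[0,0,-0.08],-1],
  [[-0.12,0.07,0],[0,0,-0.15],-1],
  [[-0.19,0.11,0],[0,0,-0.23],-1],
  [[-0.26,0.15,0],[0,0,-0.31],-1],
  [[-0.33,0.19,0],[0,0,-0.39],-1],
  [[-0.4,0.23,0],[0,0,-0.47],-1],
  [[-0.47,0.27,0],[0,0,-0.55],-1],
  [[-0.54,0.31,0],[0,0,-0.63],-1],
  [[-0.61,0.35,0],[0,0,-0.71],-1],
  [[-0.67,0.385,0],[0,0,-0.79],-1],
  [[-0.72,0.415,0],[0,0,-0.86],-1],
  [[-0.75,0.435,0],[0,0,-0.92],-1],
  [[-0.76,0.44,0],[0,0,-0.96],-1],
  [[-0.76,0.44,0],[0,0,-0.97],-1],
  [[-0.76,0.44,0],[0,0,-0.97],-1],
  [[-0.76,0.44,0],[0,0,-0.97],-1],
])

```text
t: 7.02
ee_pos: [534.4, -49.3, 254.3]
orientation: [-0.954, -2.991, 0.0]
ft_force: [1.1, 0.5, -2.2]
width: 49.5
grasp_force: 30.0
```

```bash
python3 - <<'E'
from h import *
w=snap('wrist','w3');s=snap('scene','s3');d=snap('side','d3');o=get_obs();print(o['t'],o['ee_pos'],o['width'],projw(w,(724.5,-31,210)),w['T'][:3,3])
cr=lambda i,u,v,w,h: cv2.resize(i['pixels'][v:v+h,u:u+w],(400,300),interpolation=cv2.INTER_CUBIC)
cv2.imwrite('pics/m4.png',np.vstack([np.hstack([cr(d,165,120,120,90),cr(s,170,155,120,90)]),np.hstack([cv2.resize(w['pixels'],(400,300)),cr(w,150,0,240,180)])])[:,:,::-1])
E
```

```text
7.1667 [534.80948786 -49.16651104 254.89308961] 49.18517250143924 [371.5 322.9] [470.87811116  -4.94656742 439.85886953]
```

View pics/m4.png

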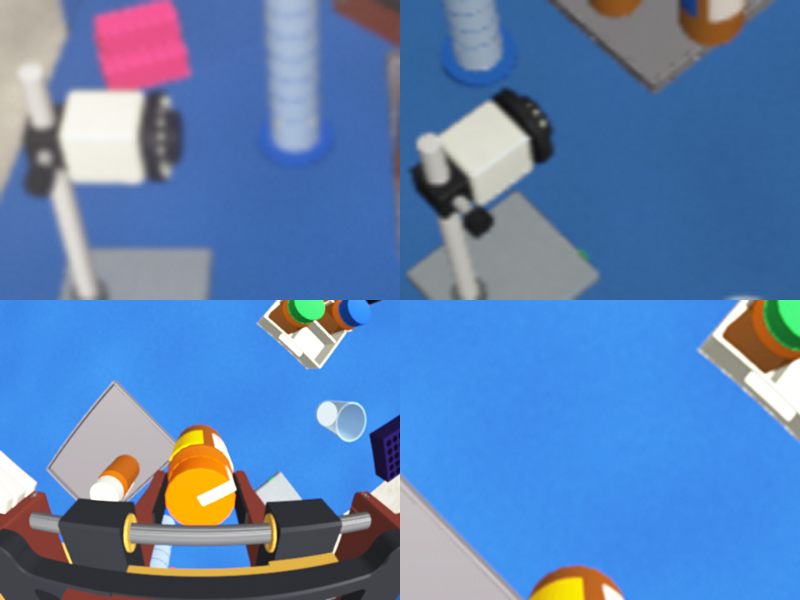

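The wrist view shows the bottle held upright with its strip visible, and the label camera hidden by the gripper. The outside views show the camera clearly. I'll fit the foot's edges for the heading and measure the strip in hand.

```bash
python3 - <<'E'
from h import *
for n in('s3','d3'):
    i=load(n);h=cv2.cvtColor(i['pixels'],cv2.COLOR_RGB2HSV)
    k=cv2.inRange(h,(0,0,90),(179,75,200));k=cv2.morphologyEx(k,cv2.MORPH_OPEN,np.ones((3,3)))
    for c in cv2.findContours(k,0,cv2.CHAIN_APPROX_NONE)[0]:
        (x,y),_,_=cv2.minAreaRect(c)
        if cv2.contourArea(c)>700 and 160<x<240 and 190<y<260:
            P=np.array([onz(i,*p,8)[:2] for p in c[:,0].astype(float)])
            rot=np.radians(5);U=np.c_[np.cos(rot),np.sin(rot)].T;L=P@np.array([[np.cos(rot),-np.sin(rot)],[np.sin(rot),np.cos(rot)]])
            fx=np.percentile(L[:,0],2)
            # front edge, two side edges
            y0,y1=np.percentile(L[:,1],[2,98])
            f=P[(abs(L[:,0]-fx)<7)&(L[:,1]>y0+12)&(L[:,1]<y1-12)]
            b=P[(abs(L[:,1]-y1)<7)&(L[:,0]>fx+15)&(L[:,0]<fx+100)]
            a=P[(abs(L[:,1]-y0)<7)&(L[:,0]>fx+15)&(L[:,0]<fx+100)]
            for nm,q,off in(('front',f,90),('y+',b,0),('y-',a,0)):
                if len(q)>5:
                    vx,vy,x0,yy=cv2.fitLine(q.astype(np.float32),cv2.DIST_HUBER,0,.01,.01).ravel();ang=(np.degrees(np.arctan2(vy,vx))-off+90)%180-90
                    print(n,nm,len(q),round(ang,1),(x0.round(1),yy.round(1)))
            print(n,'fx,y0,y1',fx,y0,y1)
w=load('w3');h=cv2.cvtColor(w['pixels'],cv2.COLOR_RGB2HSV)
reg=np.zeros(h.shape[:2],np.uint8);cv2.circle(reg,(256,250),46,255,-1)
k=cv2.bitwise_and(cv2.inRange(h,(0,0,190),(179,90,255)),reg);n,l,st,ce=cv2.connectedComponentsWithStats(k)
for j in range(1,n):
    if st[j,4]>100:
        q=np.argwhere(l==j)[:,::-1];P=np.array([onz(w,*x,255+45,True)[:2] for x in q]);u,s,v=np.linalg.svd(P-P.mean(0),full_matrices=False);print(st[j],P.mean(0),s,np.degrees(np.arctan2(v[0,1],v[0,0])))
E
```

```text
s3 front 25 6.3 (np.float32(724.8), np.float32(-44.7))
s3 y+ 22 6.7 (np.float32(776.2), np.float32(33.5))
s3 y- 7 21.2 (np.float32(781.3), np.float32(-115.8))
s3 fx,y0,y1 717.0354875162271 -183.68947143430378 -32.56094349446856
d3 front 27 6.7 (np.float32(723.7), np.float32(-26.2))
d3 y+ 31 6.9 (np.float32(772.1), np.float32(37.1))
d3 y- 28 6.8 (np.float32(778.6), np.float32(-84.1))
d3 fx,y0,y1 717.1320299746227 -153.0108390667481 -28.484764849773967
[252 221  50  43 770] [538.06265108 -38.42971607] [219.28679577  76.83829318] -93.11141812643142
```

```bash
python3 - <<'E'
from h import *
plan((565,-48,236),Rt(-28))
E
```

```text
shift [-0.08   0.061  0.063] turn [-0.    -0.     0.962] q [ -6.5  13.1 101.4   0.   65.5 -61.2]
```

>>> step_arm([
  [[0,0,0],[0,0,0.03],-1],
  [[-0.01,0.01,0.01],[0,0,0.09],-1],
  [[-0.02,0.01,0.01],[0,0,0.17],-1],
  [[-0.02,0.02,0.02],[0,0,0.25],-1],
  [[-0.03,0.02,0.02],[0,0,0.33],-1],
  [[-0.04,0.03,0.03],[0,0,0.41],-1],
  [[-0.04,0.03,0.03],[0,0,0.49],-1],
  [[-0.05,0.04,0.04],[0,0,0.57],-1],
  [[-0.06,0.045,0.045],[0,0,0.65],-1],
  [[-0.07,0.05,0.05],[0,0,0.73],-1],
  [[-0.08,0.06,0.06],[0,0,0.81],-1],
  [[-0.08,0.06,0.063],[0,0,0.89],-1],
  [[-0.08,0.06,0.063],[0,0,0.96],-1],
  [[-0.08,0.06,0.063],[0,0,0.96],-1],
])

```text
t: 8.33
ee_pos: [565.0, -48.4, 236.1]
orientation: [-2.693, -1.618, 0.0]
ft_force: [-0.2, 0.4, -3.2]
width: 49.4
grasp_force: 30.0
```

```bash
python3 - <<'E'
from h import *
plan((607.3,-45,235),Rt(-114.6))
E
```

```text
shift [0.076 0.119 0.004] turn [-0.     0.     1.008] q [-6.1 17.  98.8  0.  64.2 21.9]
```

>>> step_arm([
  [[0,0,0],[0,0,0.04],-1],
  [[0.01,0.01,0],[0,0,0.1],-1],
  [[0.02,0.02,0],[0,0,0.18],-1],
  [[0.02,0.03,0],[0,0,0.26],-1],
  [[0.03,0.04,0],[0,0,0.34],-1],
  [[0.04,0.05,0],[0,0,0.42],-1],
  [[0.04,0.06,0],[0,0,0.5],-1],
  [[0.05,0.07,0],[0,0,0.58],-1],
  [[0.055,0.085,0],[0,0,0.66],-1],
  [[0.06,0.095,0],[0,0,0.74],-1],
  [[0.065,0.105,0],[0,0,0.82],-1],
  [[0.07,0.115,0.004],[0,0,0.9],-1],
  [[0.076,0.119,0.004],[0,0,0.97],-1],
  [[0.076,0.119,0.004],[0,0,1.0],-1],
  [[0.076,0.119,0.004],[0,0,1.0],-1],
  [[0.076,0.119,0.004],[0,0,1.0],-1],
])

```text
t: 9.67
ee_pos: [607.1, -45.1, 235.0]
orientation: [3.076, -0.64, -0.0]
ft_force: [0.7, 0.1, -3.0]
width: 49.5
grasp_force: 30.0
```

```bash
python3 - <<'E'
from h import *
d=snap('side','d4');s=snap('scene','s4');w=snap('wrist','w4')
plan((607.3,-45,235),Rt(-114.6));o=get_obs();print(o['t'],o['ee_pos'],o['width'])
h=cv2.cvtColor(w['pixels'],cv2.COLOR_RGB2HSV)
reg=np.zeros(h.shape[:2],np.uint8);cv2.circle(reg,(256,250),46,255,-1)
k=cv2.bitwise_and(cv2.inRange(h,(0,0,190),(179,90,255)),reg);n,l,st,ce=cv2.connectedComponentsWithStats(k)
for j in range(1,n):
    if st[j,4]>100:
        q=np.argwhere(l==j)[:,::-1];P=np.array([onz(w,*x,235+45,True)[:2] for x in q]);u,ss,v=np.linalg.svd(P-P.mean(0),full_matrices=False);print('strip',st[j],P.mean(0),np.degrees(np.arctan2(v[0,1],v[0,0])))
cr=lambda i,u,v,w,h: cv2.resize(i['pixels'][v:v+h,u:u+w],(400,300),interpolation=cv2.INTER_CUBIC)
cv2.imwrite('pics/m5.png',np.vstack([np.hstack([cr(d,175,110,120,90),cr(s,170,135,120,90)]),np.hstack([cr(w,0,0,512,384),cr(d,195,130,60,45)])])[:,:,::-1])
E
```

```text
shift [ 0.    -0.001  0.   ] turn [-0.    -0.     0.012] q [ -5.4  20.6  93.6  -0.   65.7 108.2]
9.8167 [607.1510088  -45.26378977 235.11707597] 49.27022917304665
strip [252 221  50  43 768] [606.08954025 -58.44218488] 98.52639990669465
```

View pics/m5.png

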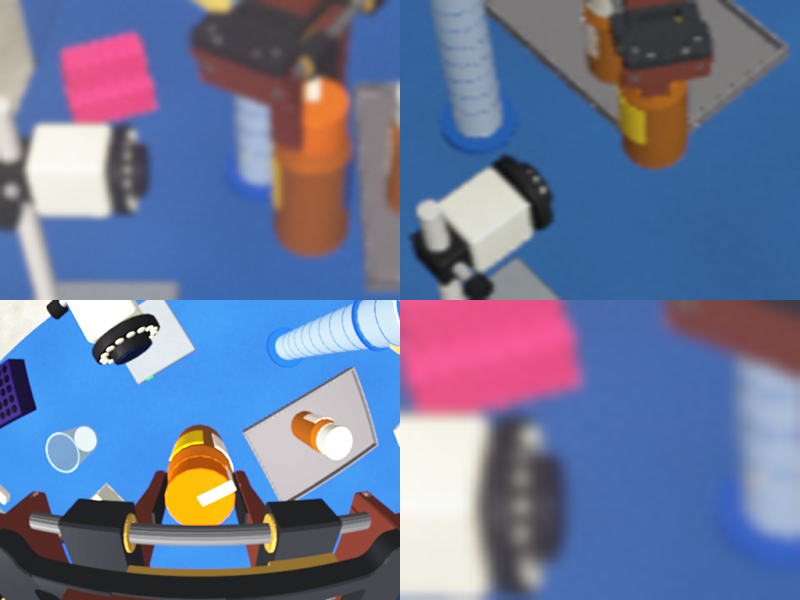

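The picture shows the bottle upright with its yellow label facing the lens. The wrist view now sees the lens front at about (169,62), so I'll cross-check its position.

```bash
python3 - <<'E'
from h import *
w=load('w4');d=load('d4');s=load('s4')
print(onz(w,169,62,210,True),tri((w,169,62,True),(d,175+146*.3,110+170*.3)),tri((w,169,62,True),(s,170+140*.3,135+200*.3)))
p=w['pixels'][30:90,110:215].copy();g=cv2.cvtColor(p,cv2.COLOR_RGB2GRAY)
k=(g<70).astype(np.uint8)
n,l,st,ce=cv2.connectedComponentsWithStats(k)
for j in range(1,n):
    if st[j,4]>80: print(st[j],ce[j]+[110,30])
# bottle silhouette in side view: amber region below gripper
for i,n,z in((d,'side',0),(s,'scene',0)):
    h=cv2.cvtColor(i['pixels'],cv2.COLOR_RGB2HSV);k=cv2.inRange(h,(4,150,80),(17,255,240))
    nn,l,st,ce=cv2.connectedComponentsWithStats(k)
    for j in range(1,nn):
        if st[j,4]>250: print(n,st[j],ce[j])
f=lambda i,p:(lambda q:(q[:2]/q[2]*[i['fx'],i['fy']]+[i['cx'],i['cy']]).round(1))((np.linalg.inv(i['T'])@np.array([*p,1]))[:3])
for i in(d,s): print('pred base,mid,cap',[f(i,(607,-45,z)) for z in(148,210,280)],'lens',f(i,(726.5,-31,210)))
print('lens pred wrist',projw(w,(726.5,-31,210)))
E
```

```text
[731.93309835 -33.18905227 210.        ] (array([729.1, -32.9, 207. ]), [np.float64(3.5), np.float64(3.5)]) (array([733.1, -27.5, 192.4]), [np.float64(3.7), np.float64(3.7)])
[   8    0   86   53 2305] [158.28156182  54.34316703]
side [320   4  59  31 790] [358.20759494  24.7278481 ]
side [182  18  49  10 298] [209.50671141  21.77516779]
side [258 134  21  51 655] [269.15725191 159.52366412]
side [293 150  17  24 314] [300.18789809 161.51910828]
scene [ 23   0  45  26 373] [38.17426273  8.44504021]
scene [487   7  25  48 674] [501.89762611  30.65430267]
scene [  8  11  91  40 652] [48.99539877 30.60582822]
scene [226 138  30  47 453] [243.24944812 165.77483444]
pred base,mid,cap [array([266.8, 177.6]), array([266.9, 160.4]), array([267. , 138.5])] lens [218.2 160.4]
pred base,mid,cap [array([245.1, 177.6]), array([244.8, 165. ]), array([244.3, 149.4])] lens [211.5 189.4]
lens pred wrist [169.3  69.9]
```

>>> step_arm([
  [[0.005,0,0],[0,0,0.012],-1],
  [[0.005,0,0],[0,0,0.012],-1],
  [[0.005,0,0],[0,0,0.012],-1],
  [[0.005,0,0],[0,0,0.012],-1],
  [[0.005,0,0],[0,0,0.012],-1],
  [[0.005,0,0],[0,0,0.012],-1],
  [[0.005,0,0],[0,0,0.012],-1],
  [[0.005,0,0],[0,0,0.012],-1],
  [[0.005,0,0],[0,0,0.012],-1],
  [[0.005,0,0],[0,0,0.012],-1],
  [[0.005,0,0],[0,0,0.012],-1],
  [[0.005,0,0],[0,0,0.012],-1],
])

```text
t: 10.82
ee_pos: [608.6, -45.9, 235.1]
orientation: [3.069, -0.673, 0.0]
ft_force: [-0.1, -0.0, -3.1]
width: 49.3
grasp_force: 30.0
```

```bash
python3 - <<'E'
from h import *
plan((608.7,-45.8,235),Rt(-24.6));o=get_obs();print(o['t'],o['ee_pos'],np.abs(o['qvel']).max())
E
```

```text
shift [ 0.    -0.001  0.   ] turn [ 0.     0.    -1.049] q [ -5.4  20.8  93.4  -0.   65.8 109.3]
10.8167 [608.56710535 -45.91685884 235.08900781] 0.0027198200230795725
```

>>> step_arm([
  [[0,0,0],[0,0,-0.04],-1],
  [[0,0,0],[0,0,-0.1],-1],
  [[0,0,0],[0,0,-0.18],-1],
  [[0,0,0],[0,0,-0.26],-1],
  [[0,0,0],[0,0,-0.34],-1],
  [[0,0,0],[0,0,-0.42],-1],
  [[0,0,0],[0,0,-0.5],-1],
  [[0,0,0],[0,0,-0.58],-1],
  [[0,0,0],[0,0,-0.66],-1],
  [[0,0,0],[0,0,-0.74],-1],
  [[0,0,0],[0,0,-0.82],-1],
  [[0,0,0],[0,0,-0.9],-1],
  [[0,0,0],[0,0,-0.96],-1],
  [[0,0,0],[0,0,-1.0],-1],
])

```text
t: 11.98
ee_pos: [608.6, -45.9, 235.1]
orientation: [-2.701, -1.605, 0.0]
ft_force: [-0.5, -0.1, -4.2]
width: 49.5
grasp_force: 30.0
```

>>> step_arm([
  [[0,0,0],[0,0,-0.049],-1],
  [[0,0,0],[0,0,-0.049],-1],
  [[0,0,0],[0,0,-0.049],-1],
  [[0,0,0],[0,0,-0.049],-1],
  [[0,0,0],[0,0,-0.049],-1],
  [[0,0,0],[0,0,-0.049],-1],
  [[0,0,0],[0,0,-0.049],-1],
  [[0,0,0],[0,0,-0.049],-1],
  [[0,0,0],[0,0,-0.049],-1],
  [[0,0,0],[0,0,-0.049],-1],
  [[0,0,0],[0,0,-0.049],-1],
  [[0,0,0],[0,0,-0.049],-1],
])

```text
t: 12.98
ee_pos: [608.6, -45.9, 235.1]
orientation: [-2.644, -1.697, 0.0]
ft_force: [0.2, 0.5, -3.8]
width: 49.3
grasp_force: 30.0
```

```bash
python3 - <<'E'
from h import *
plan((608.7,-45.8,235),Rt(-24.6));plan((608.7,-45.8,235),Rt(65.4));o=get_obs();print(o['t'],o['ee_pos'],np.abs(o['qvel']).max())
E
```

```text
shift [0.001 0.    0.   ] turn [-0.  0. -0.] q [-5.4 20.8 93.4 -0.  65.8 19.2]
shift [0.001 0.    0.   ] turn [-0.    -0.    -1.047] q [-5.4 20.8 93.4 -0.  65.8 19.2]
12.9833 [608.55803047 -45.93493527 235.06999679] 0.000877332701019157
```

>>> step_arm([
  [[0,0,0],[0,0,-0.04],-1],
  [[0,0,0],[0,0,-0.1],-1],
  [[0,0,0],[0,0,-0.18],-1],
  [[0,0,0],[0,0,-0.26],-1],
  [[0,0,0],[0,0,-0.34],-1],
  [[0,0,0],[0,0,-0.42],-1],
  [[0,0,0],[0,0,-0.5],-1],
  [[0,0,0],[0,0,-0.58],-1],
  [[0,0,0],[0,0,-0.66],-1],
  [[0,0,0],[0,0,-0.74],-1],
  [[0,0,0],[0,0,-0.82],-1],
  [[0,0,0],[0,0,-0.9],-1],
  [[0,0,0],[0,0,-0.96],-1],
  [[0,0,0],[0,0,-1.0],-1],
])

```text
t: 14.15
ee_pos: [608.6, -46.0, 235.1]
orientation: [-0.771, -3.046, -0.0]
ft_force: [-0.1, -0.5, -2.6]
width: 49.4
grasp_force: 30.0
```

>>> step_arm([
  [[0,0,0],[0,0,-0.047],-1],
  [[0,0,0],[0,0,-0.047],-1],
  [[0,0,0],[0,0,-0.047],-1],
  [[0,0,0],[0,0,-0.047],-1],
  [[0,0,0],[0,0,-0.047],-1],
  [[0,0,0],[0,0,-0.047],-1],
  [[0,0,0],[0,0,-0.047],-1],
  [[0,0,0],[0,0,-0.047],-1],
  [[0,0,0],[0,0,-0.047],-1],
  [[0,0,0],[0,0,-0.047],-1],
  [[0,0,0],[0,0,-0.047],-1],
  [[0,0,0],[0,0,-0.047],-1],
])

```text
t: 15.15
ee_pos: [608.5, -45.9, 235.0]
orientation: [-0.67, -3.069, 0.0]
ft_force: [0.4, 0.0, -2.9]
width: 49.2
grasp_force: 30.0
```

```bash
python3 - <<'E'
from h import *
o=get_obs();print(o['t'],o['ee_pos'],np.abs(o['qvel']).max(),o['width'])
plan((608.7,-45.8,235),Rt(6.7))
w=snap('wrist','w5')
E
```

```text
15.15 [608.53150384 -45.93203269 235.03779515] 0.00208930619453186 49.246337220094475
shift [-0.     0.001  0.   ] turn [-0.    -0.     0.683] q [ -5.4  20.8  93.4  -0.   65.8 -70.8]
```

>>> step_arm([
  [[0,0,0],[0,0,0.04],-1],
  [[0,0,0],[0,0,0.1],-1],
  [[0,0,0],[0,0,0.18],-1],
  [[0,0,0],[0,0,0.26],-1],
  [[0,0,0],[0,0,0.34],-1],
  [[0,0,0],[0,0,0.42],-1],
  [[0,0,0],[0,0,0.5],-1],
  [[0,0,0],[0,0,0.58],-1],
  [[0,0,0],[0,0,0.64],-1],
  [[0,0,0],[0,0,0.683],-1],
  [[0,0,0],[0,0,0.683],-1],
])

```text
t: 16.12
ee_pos: [608.6, -45.9, 235.1]
orientation: [-2.091, -2.345, -0.0]
ft_force: [0.7, -0.7, -4.3]
width: 49.4
grasp_force: 30.0
```

```bash
python3 - <<'E'
from h import *
P=np.array([608.7,-45.8,210])
for t in(10,20,30,40):
    r=Rt(6.7,t,6.7);plan(P-25*r.as_matrix()[:,2],r)
E
```

```text
shift [ 0.    -0.014  0.002] turn [-0.116  0.    -0.002] q [ -5.4  20.8  93.4   0.   65.8 -12. ]
shift [ 0.    -0.028  0.005] turn [-0.233  0.    -0.002] q [ -5.4  20.8  93.4   0.   65.8 -12. ]
shift [ 0.    -0.041  0.011] turn [-0.349  0.    -0.002] q [ -5.4  20.8  93.4   0.   65.8 -12. ]
shift [ 0.    -0.053  0.02 ] turn [-0.465  0.001 -0.002] q [ -5.4  20.8  93.4   0.   65.8 -12. ]
```

>>> step_arm([
  [[0,-0.003,0],[-0.03,0,0],-1],
  [[0,-0.009,0.001],[-0.08,0,0],-1],
  [[0,-0.017,0.003],[-0.14,0,0],-1],
  [[0,-0.024,0.004],[-0.2,0,0],-1],
  [[0,-0.031,0.007],[-0.26,0,-0.001],-1],
  [[0,-0.037,0.01],[-0.32,0,-0.001],-1],
  [[0,-0.044,0.014],[-0.38,0,-0.002],-1],
  [[0,-0.05,0.018],[-0.43,0,-0.002],-1],
  [[0,-0.053,0.02],[-0.465,0,-0.002],-1],
  [[0,-0.053,0.02],[-0.465,0,-0.002],-1],
  [[0,-0.053,0.02],[-0.465,0,-0.002],-1],
])

```text
t: 17.03
ee_pos: [590.8, -47.7, 227.7]
orientation: [1.718, 1.939, 0.702]
ft_force: [-1.2, 0.1, -3.9]
width: 49.7
grasp_force: 30.0
```

```bash
python3 - <<'E'
from h import *
P=np.array([608.7,-45.8,210])
r=Rt(6.7,40,6.7);plan(P-25*r.as_matrix()[:,2],r);o=get_obs();print(o['t'],o['width'])
d=snap('side','d6');s=snap('scene','s6');w=snap('wrist','w6')
cr=lambda i,u,v,w,h: cv2.resize(i['pixels'][v:v+h,u:u+w],(400,300),interpolation=cv2.INTER_CUBIC)
cv2.imwrite('pics/m6.png',np.vstack([np.hstack([cr(d,195,110,120,90),cr(s,170,135,120,90)]),np.hstack([cr(w,0,0,512,384),cr(load('w5'),0,0,512,384)])])[:,:,::-1])
E
```

```text
shift [-0.001  0.008  0.   ] turn [-0.001 -0.001  0.002] q [-12.7   8.2 124.4  54.1  15.3 -68.4]
17.0333 49.652320559962234
```

View pics/m6.png

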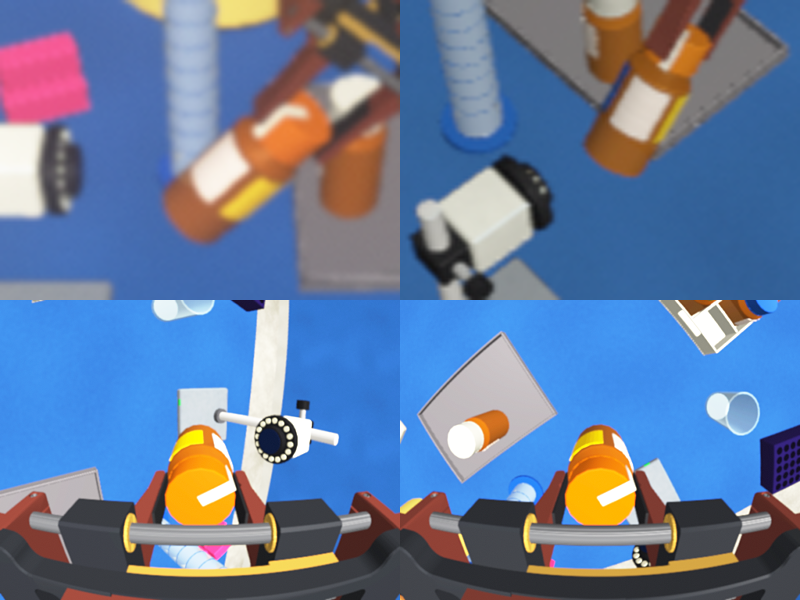

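The bottle is tipped about 40° with its base toward the lens, hasn't slipped in the grip, and has ample clearance. The wrist sees the lens at about (352,177).

>>> step_arm([
  [[0,0.008,0],[0,0,0.002],-1],
  [[0,0.008,0],[0,0,0.002],-1],
  [[0,0.008,0],[0,0,0.002],-1],
  [[0,0.008,0],[0,0,0.002],-1],
  [[0,0.008,0],[0,0,0.002],-1],
  [[0,0.008,0],[0,0,0.002],-1],
  [[0,0.008,0],[0,0,0.002],-1],
  [[0,0.008,0],[0,0,0.002],-1],
])

```text
t: 17.85
ee_pos: [594.6, -47.5, 230.6]
orientation: [1.722, 1.935, 0.704]
ft_force: [-0.3, -0.6, -3.5]
width: 49.5
grasp_force: 30.0
```

```bash
python3 - <<'E'
from h import *
P=np.array([608.7,-45.8,210])
r=Rt(6.7,40,6.7);plan(P-25*r.as_matrix()[:,2],r);o=get_obs();print(o['t'],o['width'],np.abs(o['qvel']).max(),o['ee_pos'])
w=load('w6');print(projw(w,(728.5,-32,210)),onz(w,352,176.5,210,True))
E
```

```text
shift [ 0.    -0.008 -0.   ] turn [-0.    -0.001 -0.   ] q [-12.6   8.3 123.9  52.8  15.5 -66.8]
17.85 49.51769915653702 0.0010688684008105208 [594.56300607 -47.54581018 230.57037423]
[346.  179.9] [739.69561167 -28.83293512 210.        ]
```

>>> step_arm([
  [[0,-0.008,0],[0,0,0],-1],
  [[0,-0.008,0],[0,0,0],-1],
  [[0,-0.008,0],[0,0,0],-1],
  [[0,-0.008,0],[0,0,0],-1],
  [[0,-0.008,0],[0,0,0],-1],
  [[0,-0.008,0],[0,0,0],-1],
  [[0,-0.008,0],[0,0,0],-1],
  [[0,-0.008,0],[0,0,0],-1],
  [[0,-0.008,0],[0,0,0],-1],
  [[0,-0.008,0],[0,0,0],-1],
  [[0,-0.008,0],[0,0,0],-1],
  [[0,-0.008,0],[0,0,0],-1],
])

```text
t: 18.85
ee_pos: [592.8, -47.8, 229.1]
orientation: [1.722, 1.935, 0.704]
ft_force: [0.3, 1.1, -2.3]
width: 49.5
grasp_force: 30.0
```

```bash
python3 - <<'E'
from h import *
P=np.array([608.7,-45.8,210])
r=Rt(6.7,40,6.7);plan(P-25*r.as_matrix()[:,2],r);o=get_obs();print(o['t'],o['width'],np.abs(o['qvel']).max(),o['ee_pos'])
plan((560,-60,245),Rt(6.7))
E
```

```text
shift [ 0.  0. -0.] turn [-0. -0. -0.] q [-12.7   8.3 124.2  53.7  15.4 -67.8]
18.85 49.50999803068222 0.0012046499110336707 [592.77623419 -47.77352483 229.06931707]
shift [-0.028 -0.053 -0.113] turn [ 0.465 -0.001 -0.   ] q [-12.7   8.3 124.2  53.7  15.4 -67.8]
```

>>> step_arm([
  [[-0.002,-0.003,-0.006],[0.03,0,0],-1],
  [[-0.005,-0.009,-0.02],[0.08,0,0],-1],
  [[-0.009,-0.017,-0.036],[0.14,0,0],-1],
  [[-0.012,-0.024,-0.05],[0.2,0,0],-1],
  [[-0.016,-0.031,-0.065],[0.26,0,0],-1],
  [[-0.02,-0.038,-0.08],[0.32,0,0],-1],
  [[-0.023,-0.045,-0.093],[0.38,0,0],-1],
  [[-0.026,-0.05,-0.105],[0.43,0,0],-1],
  [[-0.028,-0.053,-0.113],[0.465,0,0],-1],
  [[-0.028,-0.053,-0.113],[0.465,0,0],-1],
  [[-0.028,-0.053,-0.113],[0.465,0,0],-1],
  [[-0.028,-0.053,-0.113],[0.465,0,0],-1],
])

```text
t: 19.85
ee_pos: [559.6, -60.0, 244.4]
orientation: [-2.087, -2.347, -0.002]
ft_force: [-0.2, -0.5, -2.5]
width: 49.2
grasp_force: 30.0
```

```bash
python3 - <<'E'
from h import *
for Y in (98,-82): plan((441,-260,255),Rt(Y))
o=get_obs();print(o['t'],o['width'],o['ee_pos'])
# checked bottle recheck from side view with unobstructed arm
d=load('d2');h=cv2.cvtColor(d['pixels'],cv2.COLOR_RGB2HSV)
k=cv2.inRange(h,(0,0,190),(40,60,255));n,l,st,ce=cv2.connectedComponentsWithStats(k)
for j in range(1,n):
    if st[j,4]>60 and 280<ce[j][0]<330 and ce[j][1]<170: print(st[j],ce[j],onz(d,*ce[j],125))
E
```

```text
shift [-0.616 -0.47  -0.037] turn [ 1.000e-03 -0.000e+00 -1.062e+00] q [ -7.4  16.1  98.9   0.1  65.  -14.1]
shift [-0.616 -0.47  -0.037] turn [-0.000e+00 -1.000e-03  1.032e+00] q [ -7.4  16.1  98.9   0.1  65.  -14.1]
19.85 49.20052225762911 [559.58737884 -59.95738554 244.35289162]
[283   0  33  17 286] [299.67132867   8.71678322] [  582.09065524 -1159.74374223   125.        ]
```

>>> step_arm([
  [[-0.02,-0.015,-0.005],[0,0,0.03],-1],
  [[-0.05,-0.04,-0.01],[0,0,0.09],-1],
  [[-0.1,-0.08,-0.02],[0,0,0.17],-1],
  [[-0.15,-0.12,-0.03],[0,0,0.25],-1],
  [[-0.21,-0.16,-0.037],[0,0,0.33],-1],
  [[-0.27,-0.2,-0.037],[0,0,0.41],-1],
  [[-0.33,-0.24,-0.037],[0,0,0.49],-1],
  [[-0.38,-0.28,-0.037],[0,0,0.57],-1],
  [[-0.43,-0.32,-0.037],[0,0,0.65],-1],
  [[-0.48,-0.36,-0.037],[0,0,0.73],-1],
  [[-0.53,-0.4,-0.037],[0,0,0.81],-1],
  [[-0.57,-0.43,-0.037],[0,0,0.89],-1],
  [[-0.6,-0.455,-0.037],[0,0,0.96],-1],
  [[-0.616,-0.47,-0.037],[0,0,1.0],-1],
  [[-0.616,-0.47,-0.037],[0,0,1.0],-1],
  [[-0.616,-0.47,-0.037],[0,0,1.0],-1],
])

```text
t: 21.18
ee_pos: [441.0, -260.0, 255.8]
orientation: [-3.127, -0.296, -0.001]
ft_force: [0.3, -0.0, -2.9]
width: 49.3
grasp_force: 30.0
```

```bash
python3 - <<'E'
from h import *
plan((441,-260,94),Rt(-79));o=get_obs();print(o['t'],o['width'],o['ee_pos'],o['ft_force'])
w=snap('wrist','w7');d=snap('side','d7')
h=cv2.cvtColor(w['pixels'],cv2.COLOR_RGB2HSV);print('proj checked cap',projw(w,(524,-227,136)),'tray corners',[projw(w,p) for p in((412,-392,18),(376,-134,18),(559.5,-101,18),(594,-362,18))])
k=cv2.inRange(h,(0,0,200),(179,40,255));n,l,st,ce=cv2.connectedComponentsWithStats(k)
for j in range(1,n):
    if st[j,4]>150: print('white',st[j],ce[j],onz(w,*ce[j],136,True).round())
k=cv2.inRange(h,(0,0,90),(179,40,200));k=cv2.morphologyEx(k,cv2.MORPH_OPEN,np.ones((5,5)))
for c in cv2.findContours(k,0,2)[0]:
    if cv2.contourArea(c)>2500: print('grey',[(tuple(map(int,p)),onz(w,*p,18,True)[:2].round().tolist()) for p in cv2.approxPolyDP(cv2.convexHull(c),4,True)[:,0]])
E
```

```text
shift [-0.     0.     0.539] turn [-0.001 -0.001 -0.002] q [-3.190e+01  1.080e+01  1.043e+02  1.000e-01  6.490e+01  4.730e+01]
21.1833 49.28447578529276 [ 440.96220134 -260.00437928  255.78278411] [ 0.29240808 -0.03774823 -2.9384147 ]
proj checked cap [238.1  92.2] tray corners [array([336.5, 190.6]), array([166.1, 182.5]), array([162.2,  58.2]), array([344.9,  67.8])]
white [  0  47  17  50 295] [ 9.14915254 76.30847458] [517.  82. 136.]
white [ 218   69   49   48 1804] [242.02827051  92.50886918] [ 524. -231.  136.]
white [ 380  174  132  100 7519] [444.15361085 224.69743317] [ 425. -515.  136.]
white [254 231  48  32 631] [277.63074485 246.83676704] [ 363. -302.  136.]
grey [((166, 294), [165.0, -147.0]), ((345, 297), [219.0, -469.0]), ((345, 307), [196.0, -477.0]), ((321, 312), [179.0, -434.0]), ((167, 309), [128.0, -151.0])]
grey [((175, 59), [560.0, -121.0]), ((348, 68), [595.0, -367.0]), ((353, 90), [565.0, -381.0]), ((342, 188), [418.0, -400.0]), ((174, 180), [382.0, -146.0])]
```

>>> step_arm([
  [[0,0,0.02],[0,0,0],-1],
  [[0,0,0.07],[0,0,0],-1],
  [[0,0,0.14],[0,0,0],-1],
  [[0,0,0.22],[0,0,0],-1],
  [[0,0,0.3],[0,0,0],-1],
  [[0,0,0.38],[0,0,0],-1],
  [[0,0,0.44],[0,0,0],-1],
  [[0,0,0.48],[0,0,0],-1],
  [[0,0,0.51],[0,0,0],-1],
  [[0,0,0.52],[0,0,0],-1],
  [[0,0,0.525],[0,0,0],-1],
  [[0,0,0.53],[0,0,0],-1],
  [[0,0,0.535],[0,0,0],-1],
  [[0,0,0.535],[0,0,0],-1],
])

```text
t: 22.45
ee_pos: [441.9, -260.2, 95.7]
orientation: [-3.127, -0.295, -0.001]
ft_force: [0.0, -0.3, -3.1]
width: 49.3
grasp_force: 30.0
```

>>> step_arm([
  [[0,0,0.003],[0,0,0],-1],
  [[0,0,0.006],[0,0,0],-1],
  [[0,0,0.009],[0,0,0],-1],
  [[0,0,0.009],[0,0,0],-1],
])

```text
t: 22.78
ee_pos: [441.5, -260.0, 92.6]
orientation: [-3.127, -0.294, -0.0]
ft_force: [1.2, 0.4, -3.6]
width: 49.4
grasp_force: 30.0
```

>>> step_arm([
  [[0,0,0.002],[0,0,0],-1],
  [[0,0,0.004],[0,0,0],-1],
  [[0,0,0.004],[0,0,0],-1],
])

```text
t: 23.03
ee_pos: [441.7, -260.0, 91.5]
orientation: [-3.127, -0.294, -0.0]
ft_force: [-0.4, -0.0, -1.7]
width: 49.7
grasp_force: 30.0
```

>>> step_arm([
  [[0,0,0.001],[0,0,0],-1],
  [[0,0,0.002],[0,0,0],-1],
  [[0,0,0.002],[0,0,0],-1],
])

```text
t: 23.28
ee_pos: [441.9, -260.0, 91.4]
orientation: [-3.127, -0.294, -0.001]
ft_force: [-1.1, 2.9, 5.8]
width: 49.7
grasp_force: 30.0
```

In contact. I'll open the fingers gradually, then rise straight up.

>>> step_arm([
  [[0,0,0],[0,0,0],0.15],
  [[0,0,0],[0,0,0],0.2],
  [[0,0,0],[0,0,0],0.3],
  [[0,0,0],[0,0,0],0.5],
  [[0,0,0],[0,0,0],0.7],
  [[0,0,0],[0,0,0],1],
  [[0,0,0],[0,0,0],1],
  [[0,0,0],[0,0,0],1],
])

```text
t: 23.95
ee_pos: [441.5, -260.0, 90.7]
orientation: [-3.127, -0.294, 0.0]
ft_force: [-0.3, -0.3, 0.4]
width: 86.1
grasp_force: 0.0
```

>>> step_arm([
  [[0,0,-0.02],[0,0,0],1],
  [[0,0,-0.06],[0,0,0],1],
  [[0,0,-0.12],[0,0,0],1],
  [[0,0,-0.2],[0,0,0],1],
  [[0,0,-0.3],[0,0,0],1],
  [[0,0,-0.4],[0,0,0],1],
  [[0,0,-0.5],[0,0,0],1],
  [[0,0,-0.6],[0,0,0],1],
  [[0,0,-0.6],[0,0,0],1],
  [[0,0,-0.6],[0,0,0],1],
])

```text
t: 24.78
ee_pos: [442.4, -260.7, 272.9]
orientation: [3.126, 0.294, 0.005]
ft_force: [-0.0, 1.0, -0.2]
width: 87.9
grasp_force: 0.0
```

```bash
python3 - <<'E'
from h import *
o=get_obs();print(o['t'],o['ee_pos'],o['width'],o['ft_force'])
w=snap('wrist','w8');h=cv2.cvtColor(w['pixels'],cv2.COLOR_RGB2HSV)
print('pred new cap',projw(w,(441.5,-260,136)),'checked',projw(w,(524,-229,136)))
for nm,k in(('white',cv2.inRange(h,(0,0,200),(179,40,255))),('orange',cv2.inRange(h,(5,180,225),(25,255,255)))):
    n,l,st,ce=cv2.connectedComponentsWithStats(k)
    for j in range(1,n):
        if st[j,4]>300: print(nm,st[j],ce[j].round(1),onz(w,*ce[j],136,True).round())
E
```

```text
24.7833 [ 442.41452611 -260.65206267  272.85060711] 87.93775403899788 [-0.02655637  0.9592003  -0.16814381]
pred new cap [253.9 173.1] checked [239.6  94.5]
white [ 219   72   46   45 1615] [241.5  94.4] [ 524. -231.  136.]
white [ 376  173  136   99 7406] [438.5 220.9] [ 425. -518.  136.]
orange [ 233  155   43   41 1180] [252.1 175.6] [ 438. -259.  136.]
```

The bottle stands upright where I placed it (cap at about (440,-259)), the checked bottle hasn't moved, and the gripper is clear. I'm handing the job in.

```bash
python3 -c "
from workcell import *
print(close_job())"
```

```text
the job is handed in; nothing more can be done
None
```

The orange-capped bottle was shown to the label camera yellow, white, blue, then underside, and now stands released and upright in the tray beside the checked bottle; the job was handed in at about 25 s, though I did not re-check the rack bottles, cylinder or beaker at the end.

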